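Put mixed-up hardware back into the right stock bins

ROBOT

A 6-joint arm with a two-finger parallel gripper is mounted at the origin on the work surface. World frame = base frame: x ahead of the robot, y to its left, z up, the work surface at z = 0. Lengths are in m, angles in rad, forces in N, time in s.
With the tool pointing down it reaches from about 0.35 to 1 m from the base axis. Payload 7.1 kg.
Tool frame: the origin (TCP) lies on the front face of the gripper's body, between the roots of the fingers; the fingertips stand 73 mm ahead of it and the grasp point (between the pads) lies bot.tcp_to_grasp ahead of it (bot.tcp_to_grasp is the distance from the TCP to the grasp point, in m); z points along the fingers, y is the line along which they close (so a half turn about z gives the same grasp; the last joint's range is limited). The gripper opens to 85 mm and grips with 20 to 120 N. Pads are 22 mm wide; open, the fingers measure 114 mm over their backs; the gripper's body (76 mm by 85 mm) begins 54 mm behind the grasp point. The pads swing forward as they close: fully open they stand 13 mm farther back than shut.
Start: joints at [1.214, 0.423, 1.63, -0, 1.089, -0.019], TCP at [0.207, 0.59, 0.304] pointing down, gripper open.
Joint ranges: [-3, 3], [-0.9, 2.11], [0.09, 2.58], [-1.31, 4.45], [0.11, 2.69], [-2.54, 2.54]. Speed limits (rad/s): [2.39, 2.39, 3.01, 3.14, 3.14, 3.14].

INTERFACE

Orientations are given as [roll, pitch, yaw] about the fixed x, y, z axes, in that order (R = Rz(yaw) Ry(pitch) Rx(roll)).
In Python, from cell import bot gives the robot as it stands.
- The arm moves only by the shell command python3 -m creep 'ROWS' [FORCE]. ROWS is JSON, a list of rows, each an object of numbers: "gripper": the opening, from -1 (shut) to 1 (fully open), so that 0 is half open; "tx", "ty", "tz": the shift along the world's x, y, z scaled (see below); "wx", "wy", "wz": the turn, a rotation vector about the world's x, y, z scaled (see below). A call has 1 to 5 rows; each row shifts and turns the commanded pose from where the row before left it; what a row does not reach is not made up. The controller multiplies each number of a shift by 4 cm and each number of a turn by pi rad. A row lasts 1/12 s, in which the tool goes at most 41.7 mm and 7.16 degrees, less where a joint would pass 70% of its speed; a pose out of reach is approached as far as the arm can. A call with a number of a shift or a turn outside -1 to 1 is refused whole. A call with a gripper value outside its range is refused whole. The fingers move at their own pace and stop on an object; FORCE is the grip in N (left out, the last holds). Time passes only in rows, so rows that do not move let the fingers close. It gives the time, the measured TCP pose, the force, the opening and the grip force at its end, in the units of the state.
- bot.observe(): the state, without advancing time (a new reading comes with each control period).
- bot.grab_frame(name): name is "scene" or "side" or "wrist"; returns (picture, depth): 384x512x3 uint8, red, green, blue; 384x512 float32, m along the optical axis (not along the pixel's ray), 0 where there is no reading.
- bot.camera_params(name): a dict with "vertical_fov" (degrees; the focal length in pixels is half the picture's height over the tangent of half this angle, whatever the lens; pixels are square), "cx", "cy" (the principal point, pixels), "pose" (4x4, takes a point from camera to world coordinates). Camera axes: x right, y up, looking along -z (the intrinsics and any distortion apply to the point x, -y, -z); pixel columns grow to the right and rows downward; lengths in m; the calibration is good to about 2 mm. A picture is of the moment at which its call begins: read the wrist's pose just before it. camera_params takes no time and is no camera call; for the wrist camera it gives the pose at the moment of the call.
- bot.finish_job(): hands the job in; it is judged then, once.
Trained networks look in the newest picture that a camera, given by its name, has taken for a name from the list of things; names that differ only in an ending like _2 or _b are one class to them, and where a whole thing is asked for, a point or a joint stands for the part that bears it (a point fixed in the world has none). Each returns a list of dicts, best first, with "conf" (0 to 1); they miss things now and then, are a little off and sometimes report something else, mostly with a low value. They report only what shows in the picture. A call takes as long as a camera call. They do not tell look-alikes from the thing itself.
- bot.outline_of(camera, name): "pixels" (384x512 bool, what is visible of it) and "extent" ([left, top, right, bottom] in pixels, round what is visible of it).
The state is a dict: "time_s": time; "joint_pos": joint angles; "dq": joint speeds; "effort": joint torques, N m; "eef_pos": TCP position; "tcp_rot": TCP orientation; "ft_force": force on the tool from outside, world axes, zero at the start; "ft_torque": the same for the moment, N m; "opening": opening from 0.0 (shut) to 1.0 (fully open); "finger_force": force on a finger pad.
Only numpy, scipy, OpenCV 4.12 (cv2) and the standard library are available. Lean on these libraries where they do the work, as an engineer would, in place of code of your own. Each camera call takes 0.05 s, during which the arm holds its last target. There are 200 camera calls.

TASK

The castor, the padlock and the door knob have been put into one another's stock bins. Put each one back in the middle of the bin that wears a sample of it on its front, the same way up as it stands now, setting one of them down in the empty spare bin in the meantime so that the others can change places. Leave the roll of tape, the tape measure and the box of screws where they are.

Things in the scene. Friction and masses are not known exactly. Their poses are not given: they have to be found in the camera images.
- castor_center (a point): centre of the loose plate castor (160 g), which stands on its steel mounting plate with its black wheel up, inside a bin. 72 mm high; this point is 36 mm above its underside. Plate 62 (x) x 54 (y) x 3 mm; the steel fork is 28 mm wide over its outside (y) and 30 mm long (x) from 3 to 53 mm above the underside, wheel 50 mm across and 20 mm wide along y, its axle 47 mm up. Grip across the fork, along y. z is up
- padlock_center (a point): centre of the body of the loose steel laminated padlock (260 g), which lies flat inside a bin. Body 40 (x) x 45 (y) x 26 mm high; this point is 13 mm above its underside. The 8 mm thick shackle sticks out 35 mm from the body's +x end (whole padlock 75 mm long). Grip the body across y. z is up
- knob_center (a point): centre of the loose round steel door knob (240 g), which stands on its 62 mm rose (base disc) inside a bin. 62 mm high; this point is 31 mm above its underside. The ball is 50 mm across at its widest, 45 mm above the underside, on a 24 mm neck. z is up
- bin_castor: white folding-carton stock bin with a brown inside, fixed; origin at the centre of its underside, x towards its low front, z up. Inside 134 (x) x 130 (y) mm, floor 4 mm above the origin, walls 4 mm thick, back wall 58 mm high, sides falling to 40 mm at the front lip. Its sloping front panel (outside the bin, from x = 71 to about 132 mm) wears a fixed sample of the castor; the sample rises no higher than 90 mm and leans out to at most x = 150 mm. Home of the castor
- bin_padlock: white folding-carton stock bin with a brown inside, fixed; origin at the centre of its underside, x towards its low front, z up. Inside 134 (x) x 130 (y) mm, floor 4 mm above the origin, walls 4 mm thick, back wall 58 mm high, sides falling to 40 mm at the front lip. Its sloping front panel (outside the bin, from x = 71 to about 132 mm) wears a fixed sample of the padlock; the sample rises no higher than 90 mm and leans out to at most x = 150 mm. Home of the padlock
- bin_knob: white folding-carton stock bin with a brown inside, fixed; origin at the centre of its underside, x towards its low front, z up. Inside 134 (x) x 130 (y) mm, floor 4 mm above the origin, walls 4 mm thick, back wall 58 mm high, sides falling to 40 mm at the front lip. Its sloping front panel (outside the bin, from x = 71 to about 132 mm) wears a fixed sample of the door knob; the sample rises no higher than 90 mm and leans out to at most x = 150 mm. Home of the door knob
- bin_spare: white folding-carton stock bin with a brown inside, fixed; origin at the centre of its underside, x towards its low front, z up. Inside 134 (x) x 130 (y) mm, floor 4 mm above the origin, walls 4 mm thick, back wall 58 mm high, sides falling to 40 mm at the front lip. It has no front panel and no sample, and is empty: the free place
- tape_roll: loose roll of brown packing tape lying flat, bystander, 100 mm across, 48 mm high; origin at the centre of its underside
- tape_measure: loose yellow and black tape measure, bystander, 72 (x) x 42 (y) x 60 mm high; origin at the centre of its underside
- screw_box: loose small cardboard box of screws, bystander, 75 (x) x 65 (y) x 50 mm high; origin at the centre of its underside
Mind the look-alikes: they are no part of the job. What is meant by the part that bears padlock_center is not pink, purple or turquoise, and is the smaller of those in its own colour.

How it is judged:
On the way:
1. one of the three is set down and let go in the empty spare bin (((horizontal distance between castor_center and bin_spare below 0.035 m and z of castor_center in the frame of bin_spare below 0.046 m and linear speed of castor below 0.02 m/s and angle between castor_center's own z axis and vertical below 0.12 rad and contact force between the fingers and castor below 0.3 N) or (horizontal distance between padlock_center and bin_spare below 0.035 m and z of padlock_center in the frame of bin_spare below 0.023 m and linear speed of padlock below 0.02 m/s and angle between padlock_center's own z axis and vertical below 0.12 rad and contact force between the fingers and padlock below 0.3 N) or (horizontal distance between knob_center and bin_spare below 0.035 m and z of knob_center in the frame of bin_spare below 0.041 m and linear speed of knob below 0.02 m/s and angle between knob_center's own z axis and vertical below 0.12 rad and contact force between the fingers and knob below 0.3 N))), for 0.2 s.
At the end, for the whole second after the job is handed in: Castor, padlock and door knob each rest on the floor of the bin with their own sample, centre within 15 mm (horizontally) of the bin's centre (for the padlock either its body or its whole length may be centred), the same way up as at the start (within 7 degrees), let go and at rest (horizontal distance between castor_center and bin_castor below 0.015 m and z of castor_center in the frame of bin_castor below 0.046 m and linear speed of each of castor, padlock, knob below 0.02 m/s and angle between each of castor_center, padlock_center, knob_center's own z axis and vertical below 0.12 rad and contact force between the fingers and castor below 0.3 N and x of bin_padlock in the frame of padlock_center between -0.015 and 0.032 m and y of bin_padlock in the frame of padlock_center between -0.015 and 0.015 m and z of padlock_center in the frame of bin_padlock below 0.023 m and contact force between the fingers and padlock below 0.3 N and horizontal distance between knob_center and bin_knob below 0.015 m and z of knob_center in the frame of bin_knob below 0.041 m and contact force between the fingers and knob below 0.3 N); the robot touches nothing.
It fails at once if a bystander (tape roll, tape measure, box of screws) is moved by more than 15 mm (distance of any of tape_roll, tape_measure, screw_box from where it was at the start of the episode above 0.015 m).
It also fails if it takes over 117 s, if anything falls off the work surface, if the arm or the gripper's body presses on something with over 40 N, if the wrist force passes 120 N, or if a joint passes its speed limit or range.

## Working session

There is one attempt and no reset: what is moved stays moved. The work goes in short steps, Python scripts to look and compute and a shell command to move; the robot and the scene stay as the last step left them, time stands still between calls to the robot, and variables do not carry over. Pictures are saved under pics/ and viewed, at most 14 in all, crops included, and the job is handed in when it is done.

```bash
ls; mkdir -p pics
python3 - <<'E'
from cell import bot
import cv2,numpy as np
print(bot.tcp_to_grasp, bot.observe())
for n in("scene","side"):
    p,d=bot.grab_frame(n); cv2.imwrite(f"pics/{n}0.png",p[:,:,::-1]); np.save(f"{n}_d.npy",d); np.save(f"{n}_p.npy",p)
    c=bot.camera_params(n); print(n,c)
E
```

```text
pics
0.0539 {'time_s': 0.0, 'joint_pos': array([ 1.21399116e+00,  4.23845139e-01,  1.63072013e+00,  8.70356334e-06,
        1.08862104e+00, -1.90231616e-02]), 'dq': array([ 1.85169537e-03,  6.76005622e-04, -7.47969959e-04,  2.52850984e-03,
       -8.28047951e-04,  7.58184430e-05]), 'effort': array([-8.99535535e-04, -5.57383561e+01, -2.81747192e+01,  4.49560696e-05,
        7.25381033e-03,  1.87084157e-05]), 'eef_pos': array([0.20695073, 0.5892602 , 0.30313109]), 'tcp_rot': array([-3.13999943e+00, -3.80180095e-05,  2.80380658e+00]), 'ft_force': array([-0.10260469,  0.89345503,  0.55476716]), 'ft_torque': array([ 0.03796822,  0.02083431, -0.03650909]), 'finger_force': 0.0, 'opening': 1.0019615804136977}
scene {'vertical_fov': 51.66891140272879, 'cx': 255.1742680720917, 'cy': 194.8509859674437, 'pose': array([[ 0.31703207, -0.58284794,  0.74818377,  1.41897   ],
       [ 0.94841366,  0.19606606, -0.24913778, -0.26981398],
       [-0.00148401,  0.78857237,  0.61494017,  0.77009476],
       [ 0.        ,  0.        ,  0.        ,  1.        ]])}
side {'vertical_fov': 46.582998712229056, 'cx': 261.55414740741145, 'cy': 197.29066002845926, 'pose': array([[ 0.71963579,  0.49241496, -0.48954248, -0.05193697],
       [-0.69425382,  0.49843408, -0.51920622, -0.64117615],
       [-0.01166025,  0.71350612,  0.70055197,  0.93529584],
       [ 0.        ,  0.        ,  0.        ,  1.        ]])}
```

View pics/scene0.png

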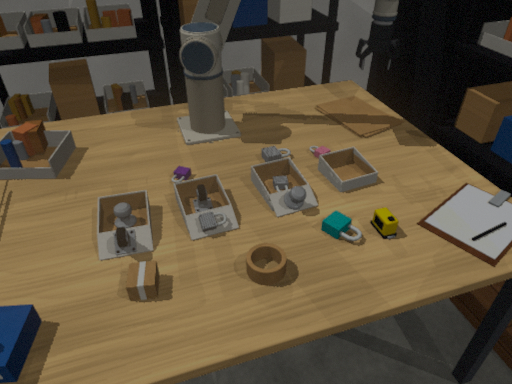

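View pics/side0.png

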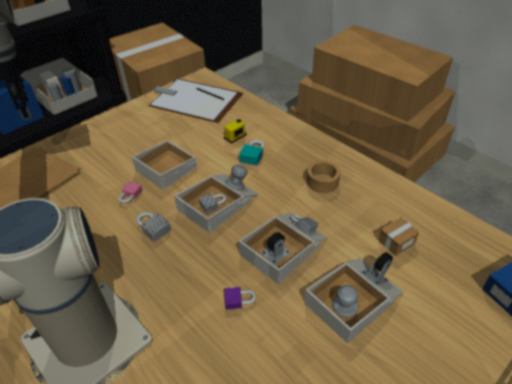

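The scene view shows bins at (124,222), (205,205) and (283,185), plus the spare at (347,168). By their samples they are castor, padlock and knob, and they hold the knob, castor and padlock.

Padlock candidates in the scene view:
- grey in the knob bin (280,184)
- grey, loose (275,154)
- purple (181,174)
- pink (320,151)
- turquoise (338,225)

I'll measure both grey ones and choose the smaller.

```bash
cat > h.py <<'E'
import numpy as np,cv2
from cell import bot
from scipy.optimize import least_squares
def deproj(d,c):
    f=d.shape[0]/2/np.tan(np.radians(c["vertical_fov"]/2))
    v,u=np.mgrid[:d.shape[0],:d.shape[1]]
    P=np.stack([(u-c["cx"])/f*d,-(v-c["cy"])/f*d,-d,np.ones_like(d)],-1)@c["pose"].T
    P=P[...,:3].copy(); P[d<=0]=np.nan
    return P
def fitbin(pts,x0,W=None):
    # pts: N x3 world; rectangle centreline of walls 138 x 134
    q=pts[(pts[:,2]>.025)&(pts[:,2]<.064)]
    def res(p):
        c,s=np.cos(p[2]),np.sin(p[2]); l=(q[:,:2]-p[:2])@np.array([[c,-s],[s,c]])
        a=np.abs(l)-[.069,.067]
        return np.where(a.max(1)<0,-a.max(1),np.hypot(*np.maximum(a,0).T))
    best=None
    for dy in(-.25,0,.25):
        r=least_squares(res,[x0[0],x0[1],x0[2]+dy],loss="cauchy",f_scale=.003)
        if best is None or r.cost<best.cost: best=r
    e=res(best.x); return best.x,(e<.005).sum(),len(q),np.median(e)
E
python3 - <<'E'
from h import *
for n in("scene","side"):
    d=np.load(n+"_d.npy");P=deproj(d,bot.camera_params(n)); np.save(n+"_P.npy",P)
    px={"scene":dict(cas=(124,222),pad=(205,205),knob=(283,185),spare=(347,168),table=(330,300)),"side":dict(knob=(214,200),pad=(280,246),cas=(350,297),spare=(164,163),table=(150,230))}[n]
    for k,(u,v) in px.items():print(n,k,P[v,u].round(3), P[v-5:v+5,u-5:u+5,2].mean().round(3))
    for k in "castor_center padlock_center knob_center bin_castor bin_padlock bin_knob bin_spare tape_roll tape_measure screw_box".split():
        for o in bot.outline_of(n,k)[:6]:
            m=o["pixels"]; q=P[m]; q=q[np.isfinite(q[:,0])]
            top=q[q[:,2]>np.percentile(q[:,2],60)]
            print(n,k,round(o["conf"],2),o["extent"],m.sum(),"med",np.median(q,0).round(3),"z95",np.percentile(q[:,2],[5,95]).round(3),"ext",(np.percentile(q,98,0)-np.percentile(q,2,0)).round(3))
E
```

```text
scene cas [ 0.5   -0.358  0.015] nan
scene pad [ 0.495 -0.121  0.011] 0.012
scene knob [0.483 0.135 0.018] 0.022
scene spare [0.443 0.389 0.003] nan
scene table [0.922 0.081 0.002] 0.001
scene castor_center 0.83 [190.6, 183.3, 214.4, 212.2] 352 med [ 0.495 -0.129  0.012] z95 [0.006 0.074] ext [0.056 0.05  0.071]
scene padlock_center 0.76 [263.6, 145.7, 288.7, 162.8] 338 med [0.313 0.164 0.031] z95 [0.002 0.039] ext [0.129 0.091 0.058]
scene padlock_center 0.75 [271.8, 175.8, 291.2, 190.9] 210 med [0.48  0.13  0.028] z95 [0.008 0.033] ext [0.056 0.048 0.029]
scene padlock_center 0.72 [324.2, 211.1, 359.7, 238.4] 669 med [0.722 0.205 0.031] z95 [0.006 0.04 ] ext [0.09  0.077 0.038]
scene padlock_center 0.56 [311.4, 145.8, 332.4, 155.9] 142 med [0.338 0.335 0.024] z95 [0.002 0.029] ext [0.072 0.077 0.028]
scene padlock_center 0.51 [171.3, 167.6, 191.0, 183.2] 204 med [ 0.318 -0.16   0.022] z95 [0.003 0.028] ext [0.058 0.058 0.028]
scene knob_center 0.83 [112.7, 199.8, 140.7, 226.5] 443 med [ 0.498 -0.352  0.041] z95 [0.009 0.066] ext [0.043 0.052 0.059]
scene bin_castor 0.86 [93.7, 191.
[... 2291 characters left out ...]
84.6, 357.7, 315.3] 661 med [ 0.474 -0.361  0.047] z95 [0.006 0.065] ext [0.047 0.053 0.061]
side bin_knob 0.73 [174.8, 165.4, 257.6, 230.4] 2898 med [0.493 0.125 0.023] z95 [0.    0.062] ext [0.203 0.146 0.076]
side bin_spare 0.64 [132.7, 139.3, 196.5, 189.2] 1989 med [0.474 0.373 0.018] z95 [-0.001  0.051] ext [0.147 0.146 0.057]
side tape_roll 0.73 [308.4, 163.2, 340.5, 192.0] 833 med [ 0.777 -0.036  0.032] z95 [0.004 0.048] ext [0.092 0.091 0.049]
side tape_measure 0.91 [225.1, 121.6, 247.3, 144.8] 409 med [0.733 0.319 0.035] z95 [0.001 0.055] ext [0.065 0.041 0.058]
side screw_box 0.73 [378.0, 223.5, 422.0, 257.7] 1012 med [ 0.725 -0.335  0.047] z95 [0.002 0.051] ext [0.083 0.073 0.053]
```

The grey padlock in the knob bin has its top at about 30 mm (4 + 26 mm). The loose grey one stands about 36–39 mm high, so the one in the bin is ours. Next I'll fit the bins and part poses from the merged clouds, and make a height map and a crop.

Run:
```python
from h import *
Ps={n:np.load(n+"_P.npy") for n in("scene","side")}
Q={n:P.reshape(-1,3)[np.isfinite(P[...,0]).ravel()] for n,P in Ps.items()}
Q["both"]=np.vstack([Q["scene"],Q["side"]])
for k,x0 in dict(cas=(.49,-.36),pad=(.485,-.13),knob=(.475,.12),spare=(.47,.37)).items():
    for n,q in Q.items():
        m=np.abs(q[:,:2]-x0).max(1)<.1
        print(k,n,[np.round(v,4) for v in fitbin(q[m],(*x0,0.))])
q=Q["both"]; r=.0015
H=np.zeros((400,640))
i=((q[:,0]-.25)/r).astype(int); j=((.48-q[:,1])/r).astype(int)
ok=(i>=0)&(i<400)&(j>=0)&(j<640)&(q[:,2]<.12)
np.maximum.at(H,(i[ok],j[ok]),q[ok,2])
H=cv2.dilate(H,np.ones((2,2)))
cv2.imwrite("pics/top.png",cv2.applyColorMap(np.clip(H/.09*255,0,255).astype(np.uint8),cv2.COLORMAP_JET))
p=np.load("side_p.npy")[130:330,100:400,::-1]
cv2.imwrite("pics/crop.png",cv2.resize(p,(780,520),interpolation=cv2.INTER_CUBIC))
```

```text
cas scene [array([ 0.4931, -0.3522, -0.0691]), np.int64(783), np.int64(1323), np.float64(0.0031)]
cas side [array([ 0.4874, -0.3555, -0.0627]), np.int64(1253), np.int64(1930), np.float64(0.0017)]
cas both [array([ 0.4901, -0.3549, -0.0632]), np.int64(1983), np.int64(3253), np.float64(0.0037)]
pad scene [array([ 0.4882, -0.1276,  0.0503]), np.int64(710), np.int64(1088), np.float64(0.0025)]
pad side [array([ 0.4826, -0.129 ,  0.0541]), np.int64(1072), np.int64(1556), np.float64(0.0017)]
pad both [array([ 0.4858, -0.1285,  0.0522]), np.int64(1661), np.int64(2644), np.float64(0.0035)]
knob scene [array([0.4707, 0.1264, 0.0745]), np.int64(699), np.int64(1055), np.float64(0.0023)]
knob side [array([0.4649, 0.1249, 0.0732]), np.int64(907), np.int64(1315), np.float64(0.0018)]
knob both [array([0.4683, 0.1256, 0.0738]), np.int64(1519), np.int64(2370), np.float64(0.0033)]
spare scene [array([0.4798, 0.3646, 0.0866]), np.int64(818), np.int64(830), np.float64(0.0012)]
spare side [array([0.474 , 0.3632, 0.0878]), np.int64(776), np.int64(796), np.float64(0.0012)]
spare both [array([0.4775, 0.364 , 0.0858]), np.int64(1520), np.int64(1626), np.float64(0.0019)]
```

View pics/top.png

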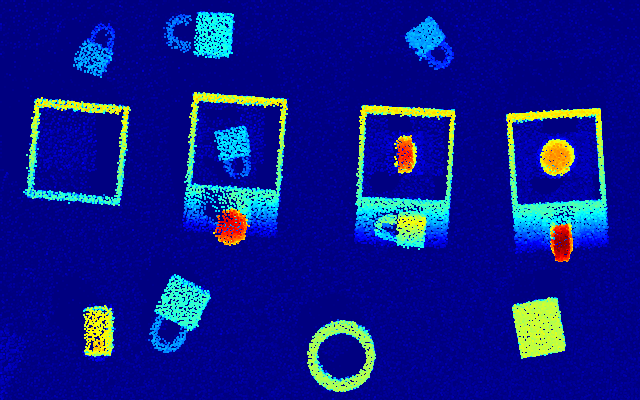

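View pics/crop.png

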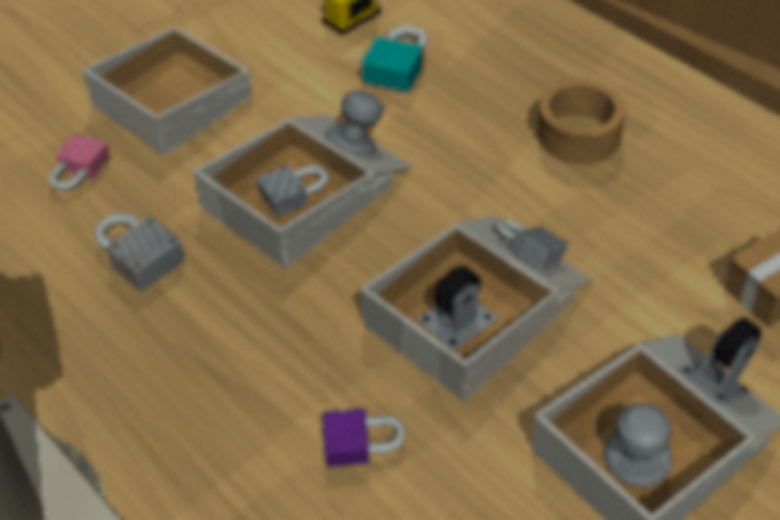

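The height map shows the castor at (404,154), the padlock body at (232,141) with its shackle towards +x, and the knob at (557,157). The spare is at (80,153). The crop shows the grey padlock in the knob bin at (285,188), clearly smaller than the loose grey one at (145,250), so the choice holds.

```bash
cat >> h.py <<'E'
def obj(q,kind,c):
    z={"knob":(.047,.075),"castor":(.05,.085),"padlock":(.024,.036)}[kind]
    m=(np.abs(q[:,:2]-c).max(1)<.045)&(q[:,2]>z[0])&(q[:,2]<z[1]); p=q[m]
    p2=p[:,:2]
    (cx,cy),s,a=cv2.minAreaRect((p2*1000).astype(np.float32))
    lo,hi=np.percentile(p2,[2,98],0)
    u,sv,vt=np.linalg.svd(p2-p2.mean(0),full_matrices=False)
    return dict(n=len(p),mid=((lo+hi)/2).round(4),ext=(hi-lo).round(4),rect=(round(cx),round(cy),np.round(s),round(a,1)),pca=round(np.degrees(np.arctan(vt[0,1]/vt[0,0])),1),ztop=np.percentile(p[:,2],90).round(4))
E
python3 - <<'E'
from h import *
for n in("scene","side"):
    P=np.load(n+"_P.npy").reshape(-1,3); P=P[np.isfinite(P[:,0])]
    for k,c in dict(knob=(.486,-.356),castor=(.48,-.127),padlock=(.4615,.132)).items(): print(n,k,obj(P,k,c))
    f=P[(abs(P[:,0]-.9)<.03)&(abs(P[:,1])<.1)]; print("table z",np.median(f[:,2]).round(4))
E
python3 -m creep '[{"tx":0.9,"ty":-1,"wz":0.039,"gripper":0.4},{"tx":1,"ty":-1,"wz":0.039},{"tx":1,"ty":-1,"wz":0.039},{"tx":1,"ty":-1,"wz":0.039},{"tx":0.7,"ty":-1,"wz":0.017}]' 60
```

```text
scene knob {'n': 202, 'mid': array([ 0.4922, -0.3534]), 'ext': array([0.0367, 0.0432]), 'rect': (491, -352, array([41., 48.]), 29.0), 'pca': np.float64(-82.4), 'ztop': np.float64(0.0657)}
scene castor {'n': 125, 'mid': array([ 0.4866, -0.1259]), 'ext': array([0.0416, 0.0271]), 'rect': (485, -125, array([30., 47.]), 77.2), 'pca': np.float64(3.4), 'ztop': np.float64(0.0751)}
scene padlock {'n': 127, 'mid': array([0.4673, 0.1327]), 'ext': array([0.0413, 0.0467]), 'rect': (468, 133, array([48., 46.]), 86.4), 'pca': np.float64(-74.8), 'ztop': np.float64(0.0324)}
table z 0.0009
side knob {'n': 334, 'mid': array([ 0.4815, -0.3568]), 'ext': array([0.0409, 0.0429]), 'rect': (482, -355, array([49., 46.]), 51.0), 'pca': np.float64(-65.3), 'ztop': np.float64(0.0647)}
side castor {'n': 197, 'mid': array([ 0.477 , -0.1293]), 'ext': array([0.0426, 0.0244]), 'rect': (478, -130, array([25., 48.]), 83.4), 'pca': np.float64(-12.8), 'ztop': np.float64(0.074)}
side padlock {'n': 167, 'mid': array([0.4614, 0.131 ]), 'ext': array([0.0426, 0.0462]), 'rect': (463, 131, array([47., 41.]), 78.9), 'pca': np.float64(77.0), 'ztop': np.float64(0.0308)}
table z -0.0014schema error: expected keys gripper, tx, ty, tz, wx, wy, wz
```

```bash
python3 -m creep '[{"tx":0.5,"ty":-0.88,"tz":0,"wx":0,"wy":0,"wz":0.026,"gripper":0.5},{"tx":0.5,"ty":-0.88,"tz":0,"wx":0,"wy":0,"wz":0.026,"gripper":0.5},{"tx":0.5,"ty":-0.88,"tz":0,"wx":0,"wy":0,"wz":0,"gripper":0.5},{"tx":0.5,"ty":-0.88,"tz":0,"wx":0,"wy":0,"wz":0,"gripper":0.5},{"tx":0.5,"ty":-0.88,"tz":0,"wx":0,"wy":0,"wz":0,"gripper":0.5}]' 60
python3 -m creep '[{"tx":0.5,"ty":-0.88,"tz":0,"wx":0,"wy":0,"wz":0,"gripper":0.5},{"tx":0.5,"ty":-0.88,"tz":0,"wx":0,"wy":0,"wz":0,"gripper":0.5},{"tx":0.5,"ty":-0.88,"tz":0,"wx":0,"wy":0,"wz":0,"gripper":0.5},{"tx":0.5,"ty":-0.88,"tz":0,"wx":0,"wy":0,"wz":0,"gripper":0.5},{"tx":0.5,"ty":-0.88,"tz":0,"wx":0,"wy":0,"wz":0,"gripper":0.5}]'
```

```text
time_s: 1.52
eef_pos: [0.3075, 0.4121, 0.304]
tcp_rot: [3.141, 0.0, 2.968]
ft_force: [0.1, -0.1, -0.2]
opening: 0.75
finger_force: 0.0
time_s: 1.93
eef_pos: [0.4077, 0.2359, 0.3042]
tcp_rot: [3.141, 0.001, 2.967]
ft_force: [0.7, 0.3, -0.8]
opening: 0.748
finger_force: 0.0
```

```bash
python3 -m creep '[{"tx":0.47,"ty":-0.87,"tz":0,"wx":0,"wy":0,"wz":0,"gripper":0.5},{"tx":0.47,"ty":-0.87,"tz":0,"wx":0,"wy":0,"wz":0,"gripper":0.5},{"tx":0.46,"ty":-0.87,"tz":0,"wx":0,"wy":0,"wz":0,"gripper":0.5},{"tx":0,"ty":0,"tz":0,"wx":0,"wy":0,"wz":0,"gripper":0.5},{"tx":0,"ty":0,"tz":0,"wx":0,"wy":0,"wz":0,"gripper":0.5}]'
python3 - <<'E'
from h import *
print(bot.observe()["eef_pos"])
c=bot.camera_params("wrist"); p,d=bot.grab_frame("wrist"); cv2.imwrite("pics/w1.png",p[:,:,::-1])
P=deproj(d,c); q=P.reshape(-1,3); q=q[np.isfinite(q[:,0])]
print(obj(q,"padlock",np.array([.464,.132])))
m=np.abs(q[:,:2]-[.468,.126]).max(1)<.1
print(fitbin(q[m],(.468,.126,.07)))
for o in bot.outline_of("wrist","padlock_center")[:3]: print(o["conf"],o["extent"])
E
```

```text
time_s: 2.35
eef_pos: [0.4639, 0.1315, 0.304]
tcp_rot: [3.141, 0.0, 2.963]
ft_force: [-0.1, -0.5, -0.3]
opening: 0.752
finger_force: 0.0
[0.46393246 0.13148073 0.30403605]
{'n': 1032, 'mid': array([0.4617, 0.1324]), 'ext': array([0.0412, 0.0445]), 'rect': (462, 132, array([45., 41.]), 78.3), 'pca': np.float64(74.6), 'ztop': np.float64(0.0312)}
(array([0.46600514, 0.12718998, 0.07267098]), np.int64(2935), 5336, np.float64(0.003483597709378755))
0.86 [0.0, 59.8, 38.4, 125.3]
0.72 [306.1, 287.0, 326.4, 323.0]
0.69 [386.4, 0.0, 445.3, 59.1]
```

View pics/w1.png

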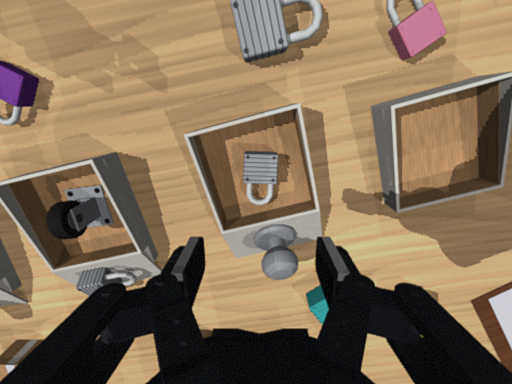

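The wrist view shows the small grey padlock at (261,178), square to the fingers, with the large grey one at (275,25). The wrist depth gives its body at (0.462, 0.132) with yaw -11.7°, so I'll descend.

```bash
python3 -m creep '[{"tx":-0.05,"ty":0.02,"tz":-1,"wx":0,"wy":0,"wz":-0.008,"gripper":0.5},{"tx":0,"ty":0,"tz":-1,"wx":0,"wy":0,"wz":0,"gripper":0.5},{"tx":0,"ty":0,"tz":-1,"wx":0,"wy":0,"wz":0,"gripper":0.5},{"tx":0,"ty":0,"tz":-1,"wx":0,"wy":0,"wz":0,"gripper":0.5},{"tx":0,"ty":0,"tz":-0.8,"wx":0,"wy":0,"wz":0,"gripper":0.5}]'
python3 -m creep '[{"tx":0,"ty":0,"tz":-0.4,"wx":0,"wy":0,"wz":0,"gripper":0.5},{"tx":0,"ty":0,"tz":-0.3,"wx":0,"wy":0,"wz":0,"gripper":0.5},{"tx":0,"ty":0,"tz":0,"wx":0,"wy":0,"wz":0,"gripper":0.5}]'
python3 -m creep '[{"tx":0,"ty":0,"tz":0,"wx":0,"wy":0,"wz":0,"gripper":-1},{"tx":0,"ty":0,"tz":0,"wx":0,"wy":0,"wz":0,"gripper":-1},{"tx":0,"ty":0,"tz":0,"wx":0,"wy":0,"wz":0,"gripper":-1},{"tx":0,"ty":0,"tz":0,"wx":0,"wy":0,"wz":0,"gripper":-1},{"tx":0,"ty":0,"tz":0,"wx":0,"wy":0,"wz":0,"gripper":-1}]' 60
```

```text
time_s: 2.87
eef_pos: [0.4597, 0.1355, 0.1097]
tcp_rot: [-3.141, -0.001, 2.945]
ft_force: [-0.1, 0.6, 0.6]
opening: 0.752
finger_force: 0.0
time_s: 3.12
eef_pos: [0.4591, 0.1352, 0.0816]
tcp_rot: [-3.14, -0.004, 2.945]
ft_force: [-0.3, 0.5, -1.0]
opening: 0.751
finger_force: 0.0
time_s: 3.53
eef_pos: [0.4614, 0.1344, 0.0847]
tcp_rot: [3.141, 0.001, 2.942]
ft_force: [-1.1, 2.1, 3.2]
opening: 0.508
finger_force: 62.4
```

```bash
python3 -m creep '[{"tx":0,"ty":0,"tz":0.5,"wx":0,"wy":0,"wz":0,"gripper":-1},{"tx":0,"ty":0,"tz":1,"wx":0,"wy":0,"wz":0,"gripper":-1},{"tx":0,"ty":0,"tz":1,"wx":0,"wy":0,"wz":0,"gripper":-1},{"tx":0.05,"ty":0.6,"tz":0.6,"wx":0,"wy":0,"wz":0.02,"gripper":-1},{"tx":0.05,"ty":1,"tz":0,"wx":0,"wy":0,"wz":0.025,"gripper":-1}]'
python3 -m creep '[{"tx":0.06,"ty":1,"tz":0,"wx":0,"wy":0,"wz":0.025,"gripper":-1},{"tx":0.05,"ty":1,"tz":0,"wx":0,"wy":0,"wz":0.023,"gripper":-1},{"tx":0.05,"ty":1,"tz":0,"wx":0,"wy":0,"wz":0,"gripper":-1},{"tx":0.03,"ty":1,"tz":0,"wx":0,"wy":0,"wz":0,"gripper":-1},{"tx":0,"ty":0.15,"tz":0,"wx":0,"wy":0,"wz":0,"gripper":-1}]'
python3 -m creep '[{"tx":0,"ty":0,"tz":0,"wx":0,"wy":0,"wz":0,"gripper":-1}]'
```

```text
time_s: 3.95
eef_pos: [0.4673, 0.1974, 0.2134]
tcp_rot: [3.139, 0.008, 3.082]
ft_force: [2.1, -0.1, -3.6]
opening: 0.51
finger_force: 62.9
time_s: 4.37
eef_pos: [0.4731, 0.3699, 0.2088]
tcp_rot: [3.138, 0.004, -3.046]
ft_force: [0.0, 0.0, -2.6]
opening: 0.511
finger_force: 63.0
time_s: 4.45
eef_pos: [0.4724, 0.3666, 0.2081]
tcp_rot: [3.141, 0.001, -3.046]
ft_force: [0.4, 0.2, -3.3]
opening: 0.511
finger_force: 63.0
```

```bash
python3 -m creep '[{"tx":0,"ty":0,"tz":-1,"wx":0,"wy":0,"wz":0,"gripper":-1},{"tx":0,"ty":0,"tz":-1,"wx":0,"wy":0,"wz":0,"gripper":-1},{"tx":0,"ty":0,"tz":-0.6,"wx":0,"wy":0,"wz":0,"gripper":-1},{"tx":0,"ty":0,"tz":-0.42,"wx":0,"wy":0,"wz":0,"gripper":-1},{"tx":0,"ty":0,"tz":0,"wx":0,"wy":0,"wz":0,"gripper":-1}]'
python3 -m creep '[{"tx":0,"ty":0,"tz":0,"wx":0,"wy":0,"wz":0,"gripper":0.5},{"tx":0,"ty":0,"tz":0,"wx":0,"wy":0,"wz":0,"gripper":0.5},{"tx":0,"ty":0,"tz":0,"wx":0,"wy":0,"wz":0,"gripper":0.5},{"tx":0,"ty":0,"tz":0,"wx":0,"wy":0,"wz":0,"gripper":0.5}]'
```

```text
time_s: 4.87
eef_pos: [0.4716, 0.3616, 0.0845]
tcp_rot: [-3.139, -0.004, -3.05]
ft_force: [-0.6, 0.0, -3.2]
opening: 0.513
finger_force: 67.0
time_s: 5.2
eef_pos: [0.4732, 0.364, 0.0881]
tcp_rot: [3.141, 0.001, -3.049]
ft_force: [0.2, -0.4, 0.1]
opening: 0.749
finger_force: 0.0
```

```bash
python3 -m creep '[{"tx":0,"ty":0,"tz":0.7,"wx":0,"wy":0,"wz":0,"gripper":0.5},{"tx":0,"ty":0,"tz":1,"wx":0,"wy":0,"wz":0,"gripper":0.5},{"tx":0,"ty":0,"tz":1,"wx":0,"wy":0,"wz":0,"gripper":0.5},{"tx":0,"ty":0,"tz":1,"wx":0,"wy":0,"wz":0,"gripper":0.5},{"tx":0,"ty":0,"tz":1,"wx":0,"wy":0,"wz":0,"gripper":0.5}]'
python3 -m creep '[{"tx":0,"ty":0,"tz":0.4,"wx":0,"wy":0,"wz":0,"gripper":0.5},{"tx":0,"ty":0,"tz":0,"wx":0,"wy":0,"wz":0,"gripper":0.5},{"tx":0,"ty":0,"tz":0,"wx":0,"wy":0,"wz":0,"gripper":0.5}]'
cat >> h.py <<'E'
def wlook(name,kind=None,c=None,b=None,b0=None):
    print(bot.observe()["eef_pos"])
    cp=bot.camera_params("wrist"); p,d=bot.grab_frame("wrist"); cv2.imwrite(f"pics/{name}.png",p[:,:,::-1])
    q=deproj(d,cp).reshape(-1,3); q=q[np.isfinite(q[:,0])]
    if kind: print(obj(q,kind,np.array(c)))
    if b: print(fitbin(q[np.abs(q[:,:2]-b[:2]).max(1)<.1],b))
    return q
E
python3 -c "
from h import *
wlook('w2','padlock',(.473,.364),(.477,.364,.087))"
```

```text
time_s: 5.62
eef_pos: [0.4724, 0.3638, 0.2777]
tcp_rot: [3.141, 0.001, -3.049]
ft_force: [0.7, 0.1, -0.3]
opening: 0.751
finger_force: 0.0
time_s: 5.87
eef_pos: [0.4729, 0.3642, 0.2929]
tcp_rot: [3.14, 0.003, -3.049]
ft_force: [-0.2, -0.9, 0.3]
opening: 0.752
finger_force: 0.0
[0.4729455  0.36421555 0.29294888]
{'n': 1088, 'mid': array([0.473 , 0.3623]), 'ext': array([0.0389, 0.0432]), 'rect': (473, 363, array([40., 45.]), 4.9), 'pca': np.float64(-82.7), 'ztop': np.float64(0.0311)}
(array([0.47396004, 0.36480656, 0.08811969]), np.int64(3006), 4094, np.float64(0.002016043072381464))
```

The padlock lies flat at the centre of the spare bin, with its top at 31 mm. Now the knob.

```bash
python3 -m creep '[{"tx":0.02,"ty":-1,"tz":0,"wx":0,"wy":0,"wz":-0.025,"gripper":0.7},{"tx":0.02,"ty":-1,"tz":0,"wx":0,"wy":0,"wz":-0.025,"gripper":0.7},{"tx":0.02,"ty":-1,"tz":0,"wx":0,"wy":0,"wz":0,"gripper":0.7},{"tx":0.02,"ty":-1,"tz":0,"wx":0,"wy":0,"wz":0,"gripper":0.7},{"tx":0.02,"ty":-1,"tz":0,"wx":0,"wy":0,"wz":0,"gripper":0.7}]'
python3 -m creep '[{"tx":0.02,"ty":-1,"tz":0,"wx":0,"wy":0,"wz":0,"gripper":0.7},{"tx":0.02,"ty":-1,"tz":0,"wx":0,"wy":0,"wz":0,"gripper":0.7},{"tx":0.02,"ty":-1,"tz":0,"wx":0,"wy":0,"wz":0,"gripper":0.7},{"tx":0.02,"ty":-1,"tz":0,"wx":0,"wy":0,"wz":0,"gripper":0.7},{"tx":0.02,"ty":-1,"tz":0,"wx":0,"wy":0,"wz":0,"gripper":0.7}]'
python3 -m creep '[{"tx":0.02,"ty":-1,"tz":0,"wx":0,"wy":0,"wz":0,"gripper":0.7},{"tx":0.02,"ty":-1,"tz":0,"wx":0,"wy":0,"wz":0,"gripper":0.7},{"tx":0.02,"ty":-1,"tz":0,"wx":0,"wy":0,"wz":0,"gripper":0.7},{"tx":0.02,"ty":-1,"tz":0,"wx":0,"wy":0,"wz":0,"gripper":0.7},{"tx":0.02,"ty":-1,"tz":0,"wx":0,"wy":0,"wz":0,"gripper":0.7}]'
python3 -m creep '[{"tx":0.02,"ty":-1,"tz":0,"wx":0,"wy":0,"wz":0,"gripper":0.7},{"tx":0.02,"ty":-1,"tz":0,"wx":0,"wy":0,"wz":0,"gripper":0.7},{"tx":0.02,"ty":-1,"tz":0,"wx":0,"wy":0,"wz":0,"gripper":0.7},{"tx":0,"ty":0,"tz":0,"wx":0,"wy":0,"wz":0,"gripper":0.7},{"tx":0,"ty":0,"tz":0,"wx":0,"wy":0,"wz":0,"gripper":0.7}]'
python3 -c "
from h import *
q=wlook('w3','knob',(.487,-.355),(.49,-.355,-.065))
print(obj(q,'castor',np.array([.482,-.128])),fitbin(q[np.abs(q[:,:2]-(.486,-.1285)).max(1)<.1],(.486,-.1285,.05)))"
```

```text
time_s: 6.33
eef_pos: [0.4753, 0.1622, 0.2892]
tcp_rot: [-3.14, -0.003, 3.078]
ft_force: [0.4, -0.4, -0.1]
opening: 0.848
finger_force: 0.0
time_s: 6.75
eef_pos: [0.4793, -0.0377, 0.2895]
tcp_rot: [3.141, -0.003, 3.077]
ft_force: [0.7, -0.5, -1.0]
opening: 0.848
finger_force: 0.0
time_s: 7.17
eef_pos: [0.4834, -0.2375, 0.2892]
tcp_rot: [3.14, -0.003, 3.077]
ft_force: [0.2, 0.3, 0.1]
opening: 0.851
finger_force: 0.0
time_s: 7.58
eef_pos: [0.4859, -0.3573, 0.2887]
tcp_rot: [3.14, -0.003, 3.074]
ft_force: [0.7, 0.2, 0.0]
opening: 0.852
finger_force: 0.0
[ 0.48594079 -0.35734931  0.28873096]
{'n': 1332, 'mid': array([ 0.4813, -0.3552]), 'ext': array([0.042 , 0.0434]), 'rect': (482, -355, array([47., 49.]), 3.6), 'pca': np.float64(89.1), 'ztop': np.float64(0.0654)}
(array([ 0.48826538, -0.35450126, -0.06420591]), np.int64(3256), 5465, np.float64(0.0028083850513147546))
{'n': 1391, 'mid': array([ 0.4776, -0.1301]), 'ext': array([0.0446, 0.0234]), 'rect': (479, -130, array([26., 49.]), 88.1), 'pca': np.float64(-7.1), 'ztop': np.float64(0.0753)} (array([ 0.48314132, -0.12952964,  0.05424575]), np.int64(4886), 7624, np.float64(0.0023657879384937977))
```

```bash
python3 -m creep '[{"tx":-0.05,"ty":0.05,"tz":-1,"wx":0,"wy":0,"wz":0,"gripper":0.7},{"tx":0,"ty":0,"tz":-1,"wx":0,"wy":0,"wz":0,"gripper":0.7},{"tx":0,"ty":0,"tz":-1,"wx":0,"wy":0,"wz":0,"gripper":0.7},{"tx":0,"ty":0,"tz":-0.9,"wx":0,"wy":0,"wz":0,"gripper":0.7},{"tx":0,"ty":0,"tz":-0.5,"wx":0,"wy":0,"wz":0,"gripper":0.7}]'
python3 -m creep '[{"tx":0,"ty":0,"tz":-0.25,"wx":0,"wy":0,"wz":0,"gripper":0.7},{"tx":0,"ty":0,"tz":0,"wx":0,"wy":0,"wz":0,"gripper":0.7}]'
python3 -m creep '[{"tx":0,"ty":0,"tz":0,"wx":0,"wy":0,"wz":0,"gripper":-1},{"tx":0,"ty":0,"tz":0,"wx":0,"wy":0,"wz":0,"gripper":-1},{"tx":0,"ty":0,"tz":0,"wx":0,"wy":0,"wz":0,"gripper":-1},{"tx":0,"ty":0,"tz":0,"wx":0,"wy":0,"wz":0,"gripper":-1},{"tx":0,"ty":0,"tz":0,"wx":0,"wy":0,"wz":0,"gripper":-1}]' 60
```

```text
time_s: 8.05
eef_pos: [0.483, -0.3504, 0.1105]
tcp_rot: [3.137, -0.006, 3.079]
ft_force: [-0.1, 0.4, 0.4]
opening: 0.852
finger_force: 0.0
time_s: 8.22
eef_pos: [0.4838, -0.3515, 0.1024]
tcp_rot: [3.138, -0.005, 3.079]
ft_force: [-1.0, 0.1, -0.6]
opening: 0.846
finger_force: 0.0
time_s: 8.63
eef_pos: [0.4861, -0.3543, 0.1072]
tcp_rot: [-3.14, 0.003, 3.077]
ft_force: [-0.1, 3.0, 7.4]
opening: 0.547
finger_force: 62.7
```

The 7 N upward force suggests the pads are a little above the ball's equator. I'll open, go 6 mm lower and grip again.

```bash
python3 -m creep '[{"tx":0,"ty":0,"tz":0,"wx":0,"wy":0,"wz":0,"gripper":0.7},{"tx":0,"ty":0,"tz":0,"wx":0,"wy":0,"wz":0,"gripper":0.7},{"tx":-0.05,"ty":0,"tz":-0.15,"wx":0,"wy":0,"wz":0,"gripper":0.7},{"tx":0,"ty":0,"tz":0,"wx":0,"wy":0,"wz":0,"gripper":0.7},{"tx":0,"ty":0,"tz":0,"wx":0,"wy":0,"wz":0,"gripper":0.7}]'
python3 -m creep '[{"tx":0,"ty":0,"tz":0,"wx":0,"wy":0,"wz":0,"gripper":-1},{"tx":0,"ty":0,"tz":0,"wx":0,"wy":0,"wz":0,"gripper":-1},{"tx":0,"ty":0,"tz":0,"wx":0,"wy":0,"wz":0,"gripper":-1},{"tx":0,"ty":0,"tz":0,"wx":0,"wy":0,"wz":0,"gripper":-1},{"tx":0,"ty":0,"tz":0,"wx":0,"wy":0,"wz":0,"gripper":-1}]' 60
```

```text
time_s: 9.05
eef_pos: [0.4826, -0.3537, 0.0985]
tcp_rot: [3.141, -0.001, 3.077]
ft_force: [0.1, 0.1, -0.3]
opening: 0.85
finger_force: 0.0
time_s: 9.47
eef_pos: [0.4831, -0.354, 0.0994]
tcp_rot: [-3.141, 0.0, 3.077]
ft_force: [-2.1, 1.0, 4.2]
opening: 0.554
finger_force: 61.7
```

```bash
python3 -m creep '[{"tx":0,"ty":0,"tz":0.3,"wx":0,"wy":0,"wz":0,"gripper":-1},{"tx":0,"ty":0,"tz":0.8,"wx":0,"wy":0,"wz":0,"gripper":-1},{"tx":0,"ty":0,"tz":1,"wx":0,"wy":0,"wz":0,"gripper":-1},{"tx":0,"ty":0,"tz":1,"wx":0,"wy":0,"wz":0,"gripper":-1},{"tx":0,"ty":0.3,"tz":0.4,"wx":0,"wy":0,"wz":0,"gripper":-1}]'
python3 -m creep '[{"tx":-0.03,"ty":0.8,"tz":0,"wx":0,"wy":0,"wz":0.022,"gripper":-1},{"tx":-0.03,"ty":1,"tz":0,"wx":0,"wy":0,"wz":0.022,"gripper":-1},{"tx":-0.03,"ty":1,"tz":0,"wx":0,"wy":0,"wz":0,"gripper":-1},{"tx":-0.03,"ty":1,"tz":0,"wx":0,"wy":0,"wz":0,"gripper":-1},{"tx":-0.03,"ty":1,"tz":0,"wx":0,"wy":0,"wz":0,"gripper":-1}]'
python3 -m creep '[{"tx":-0.03,"ty":1,"tz":0,"wx":0,"wy":0,"wz":0,"gripper":-1},{"tx":-0.03,"ty":1,"tz":0,"wx":0,"wy":0,"wz":0,"gripper":-1},{"tx":-0.03,"ty":1,"tz":0,"wx":0,"wy":0,"wz":0,"gripper":-1},{"tx":-0.03,"ty":1,"tz":0,"wx":0,"wy":0,"wz":0,"gripper":-1},{"tx":-0.03,"ty":1,"tz":0,"wx":0,"wy":0,"wz":0,"gripper":-1}]'
python3 -m creep '[{"tx":-0.03,"ty":1,"tz":0,"wx":0,"wy":0,"wz":0,"gripper":-1},{"tx":-0.03,"ty":0.7,"tz":0,"wx":0,"wy":0,"wz":0,"gripper":-1},{"tx":0,"ty":0.2,"tz":0,"wx":0,"wy":0,"wz":0,"gripper":-1},{"tx":0,"ty":0,"tz":0,"wx":0,"wy":0,"wz":0,"gripper":-1},{"tx":0,"ty":0,"tz":0,"wx":0,"wy":0,"wz":0,"gripper":-1}]'
python3 -c "
from h import *
wlook('w4')"
```

```text
time_s: 9.88
eef_pos: [0.485, -0.3444, 0.2449]
tcp_rot: [-3.137, 0.007, 3.076]
ft_force: [1.3, -1.1, -1.7]
opening: 0.554
finger_force: 62.9
time_s: 10.3
eef_pos: [0.4764, -0.1482, 0.2396]
tcp_rot: [3.142, 0.0, -3.069]
ft_force: [1.2, -0.4, -2.4]
opening: 0.552
finger_force: 62.8
time_s: 10.72
eef_pos: [0.4704, 0.052, 0.2396]
tcp_rot: [3.141, 0.0, -3.068]
ft_force: [1.1, -0.8, -3.3]
opening: 0.552
finger_force: 62.8
time_s: 11.13
eef_pos: [0.4684, 0.1262, 0.2392]
tcp_rot: [-3.141, -0.0, -3.066]
ft_force: [0.2, 0.0, -2.1]
opening: 0.554
finger_force: 62.9
[0.46840201 0.12618257 0.23924411]
```

View pics/w4.png

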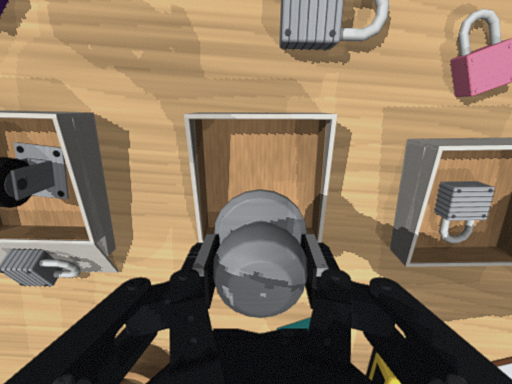

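The wrist view shows the knob held upright at (259,255) above its empty home bin. The padlock is in the spare at (464,205). Now I'll lower the knob.

```bash
python3 -m creep '[{"tx":0,"ty":0,"tz":-1,"wx":0,"wy":0,"wz":0,"gripper":-1},{"tx":0,"ty":0,"tz":-1,"wx":0,"wy":0,"wz":0,"gripper":-1},{"tx":0,"ty":0,"tz":-0.8,"wx":0,"wy":0,"wz":0,"gripper":-1},{"tx":0,"ty":0,"tz":-0.4,"wx":0,"wy":0,"wz":0,"gripper":-1},{"tx":0,"ty":0,"tz":-0.15,"wx":0,"wy":0,"wz":0,"gripper":-1}]'
python3 -m creep '[{"tx":0,"ty":0,"tz":-0.1,"wx":0,"wy":0,"wz":0,"gripper":-1},{"tx":0,"ty":0,"tz":0,"wx":0,"wy":0,"wz":0,"gripper":-1}]'
```

```text
time_s: 11.6
eef_pos: [0.4673, 0.1242, 0.1025]
tcp_rot: [-3.141, -0.005, -3.07]
ft_force: [-1.0, -0.4, -3.1]
opening: 0.558
finger_force: 62.9
time_s: 11.77
eef_pos: [0.4691, 0.1253, 0.1012]
tcp_rot: [-3.142, 0.0, -3.069]
ft_force: [0.7, -0.8, -2.4]
opening: 0.553
finger_force: 62.9
```

```bash
python3 -m creep '[{"tx":0,"ty":0,"tz":-0.05,"wx":0,"wy":0,"wz":0,"gripper":-1},{"tx":0,"ty":0,"tz":0,"wx":0,"wy":0,"wz":0,"gripper":-1}]'
python3 -m creep '[{"tx":0,"ty":0,"tz":0,"wx":0,"wy":0,"wz":0,"gripper":0.7},{"tx":0,"ty":0,"tz":0,"wx":0,"wy":0,"wz":0,"gripper":0.7},{"tx":0,"ty":0,"tz":0,"wx":0,"wy":0,"wz":0,"gripper":0.7},{"tx":0,"ty":0,"tz":0,"wx":0,"wy":0,"wz":0,"gripper":0.7}]'
python3 -m creep '[{"tx":0,"ty":0,"tz":0.5,"wx":0,"wy":0,"wz":0,"gripper":0.7},{"tx":0,"ty":0,"tz":1,"wx":0,"wy":0,"wz":0,"gripper":0.7},{"tx":0,"ty":0,"tz":1,"wx":0,"wy":0,"wz":0,"gripper":0.7},{"tx":0,"ty":0,"tz":1,"wx":0,"wy":0,"wz":0,"gripper":0.7},{"tx":0,"ty":0,"tz":1,"wx":0,"wy":0,"wz":0,"gripper":0.7}]'
python3 -m creep '[{"tx":0.05,"ty":-1,"tz":0.2,"wx":0,"wy":0,"wz":-0.02,"gripper":0.7},{"tx":0.05,"ty":-1,"tz":0,"wx":0,"wy":0,"wz":-0.02,"gripper":0.5},{"tx":0.05,"ty":-1,"tz":0,"wx":0,"wy":0,"wz":-0.012,"gripper":0.5},{"tx":0.05,"ty":-1,"tz":0,"wx":0,"wy":0,"wz":0,"gripper":0.5},{"tx":0.05,"ty":-1,"tz":0,"wx":0,"wy":0,"wz":0,"gripper":0.5}]'
python3 -m creep '[{"tx":0.05,"ty":-1,"tz":0,"wx":0,"wy":0,"wz":0,"gripper":0.5},{"tx":0,"ty":-0.4,"tz":0,"wx":0,"wy":0,"wz":0,"gripper":0.5},{"tx":0,"ty":0,"tz":0,"wx":0,"wy":0,"wz":0,"gripper":0.5},{"tx":0,"ty":0,"tz":0,"wx":0,"wy":0,"wz":0,"gripper":0.5}]'
python3 -c "
from h import *
q=wlook('w5','castor',(.479,-.13),(.484,-.129,.054))
print(obj(q,'knob',np.array([.466,.126])),fitbin(q[np.abs(q[:,:2]-(.466,.127)).max(1)<.1],(.466,.127,.073)))
np.save('w5q.npy',q)"
```

```text
time_s: 11.93
eef_pos: [0.4695, 0.126, 0.1002]
tcp_rot: [3.141, 0.002, -3.068]
ft_force: [-1.0, 0.3, -2.2]
opening: 0.555
finger_force: 62.9
time_s: 12.27
eef_pos: [0.469, 0.1262, 0.0996]
tcp_rot: [3.141, 0.001, -3.068]
ft_force: [0.6, -0.4, 0.2]
opening: 0.846
finger_force: 0.0
time_s: 12.68
eef_pos: [0.4682, 0.126, 0.2811]
tcp_rot: [-3.142, -0.0, -3.068]
ft_force: [1.0, 0.6, 0.4]
opening: 0.849
finger_force: 0.0
time_s: 13.1
eef_pos: [0.4784, -0.0755, 0.2877]
tcp_rot: [-3.142, 0.001, 3.053]
ft_force: [1.1, 0.0, -0.9]
opening: 0.75
finger_force: 0.0
time_s: 13.43
eef_pos: [0.4804, -0.1306, 0.2871]
tcp_rot: [3.141, -0.0, 3.05]
ft_force: [0.4, 0.8, 0.3]
opening: 0.753
finger_force: 0.0
[ 0.48041273 -0.1305592   0.28710052]
{'n': 914, 'mid': array([ 0.4771, -0.1266]), 'ext': array([0.0439, 0.0274]), 'rect': (478, -126, array([29., 48.]), 85.2), 'pca': np.float64(-3.0), 'ztop': np.float64(0.0757)}
(array([ 0.48332906, -0.12735924,  0.05314586]), np.int64(3316), 5238, np.float64(0.0027745975609657775))
{'n': 1686, 'mid': array([0.4686, 0.1227]), 'ext': array([0.0429, 0.0396]), 'rect': (469, 125, array([47., 47.]), 31.0), 'pca': np.float64(-20.7), 'ztop': np.float64(0.0654)} (array([0.46567887, 0.12504259, 0.07529239]), np.int64(3194), 5974, np.float64(0.003382797962480366))
```

View pics/w5.png

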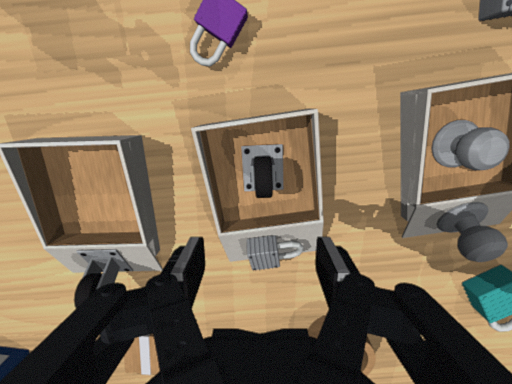

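The wrist view shows the knob upright in its home bin at (470,145). The castor at (263,170) is square to the fingers, within about 2°. I'll descend on the castor.

```bash
python3 -m creep '[{"tx":-0.05,"ty":0.07,"tz":-1,"wx":0,"wy":0,"wz":0,"gripper":0.5},{"tx":0,"ty":0,"tz":-1,"wx":0,"wy":0,"wz":0,"gripper":0.5},{"tx":0,"ty":0,"tz":-1,"wx":0,"wy":0,"wz":0,"gripper":0.5},{"tx":0,"ty":0,"tz":-1,"wx":0,"wy":0,"wz":0,"gripper":0.5},{"tx":0,"ty":0,"tz":-0.5,"wx":0,"wy":0,"wz":0,"gripper":0.5}]'
python3 -m creep '[{"tx":0,"ty":0,"tz":-0.4,"wx":0,"wy":0,"wz":0,"gripper":0.5},{"tx":0,"ty":0,"tz":0,"wx":0,"wy":0,"wz":0,"gripper":0.5},{"tx":0,"ty":0,"tz":0,"wx":0,"wy":0,"wz":0,"gripper":0.5}]'
python3 -m creep '[{"tx":0,"ty":0,"tz":0,"wx":0,"wy":0,"wz":0,"gripper":-1},{"tx":0,"ty":0,"tz":0,"wx":0,"wy":0,"wz":0,"gripper":-1},{"tx":0,"ty":0,"tz":0,"wx":0,"wy":0,"wz":0,"gripper":-1},{"tx":0,"ty":0,"tz":0,"wx":0,"wy":0,"wz":0,"gripper":-1},{"tx":0,"ty":0,"tz":0,"wx":0,"wy":0,"wz":0,"gripper":-1}]' 50
python3 -m creep '[{"tx":0,"ty":0,"tz":0,"wx":0,"wy":0,"wz":0,"gripper":-1},{"tx":0,"ty":0,"tz":0,"wx":0,"wy":0,"wz":0,"gripper":-1},{"tx":0,"ty":0,"tz":0,"wx":0,"wy":0,"wz":0,"gripper":-1}]' 50
```

```text
time_s: 13.9
eef_pos: [0.4768, -0.1249, 0.1036]
tcp_rot: [3.141, -0.005, 3.054]
ft_force: [-0.9, 0.3, 0.2]
opening: 0.753
finger_force: 0.0
time_s: 14.15
eef_pos: [0.4784, -0.1258, 0.0907]
tcp_rot: [3.141, -0.002, 3.054]
ft_force: [0.1, 0.6, 1.1]
opening: 0.75
finger_force: 0.0
time_s: 14.57
eef_pos: [0.4796, -0.1272, 0.0927]
tcp_rot: [-3.141, 0.003, 3.052]
ft_force: [0.1, 2.7, 6.6]
opening: 0.326
finger_force: 49.0
time_s: 14.82
eef_pos: [0.4796, -0.1272, 0.0927]
tcp_rot: [-3.141, 0.003, 3.052]
ft_force: [-0.4, 3.1, 6.2]
opening: 0.32
finger_force: 49.0
```

```bash
python3 -m creep '[{"tx":0,"ty":0,"tz":0.3,"wx":0,"wy":0,"wz":0,"gripper":-1},{"tx":0,"ty":0,"tz":0.8,"wx":0,"wy":0,"wz":0,"gripper":-1},{"tx":0,"ty":0,"tz":1,"wx":0,"wy":0,"wz":0,"gripper":-1},{"tx":0,"ty":0,"tz":1,"wx":0,"wy":0,"wz":0,"gripper":-1},{"tx":0,"ty":-0.4,"tz":0.3,"wx":0,"wy":0,"wz":0.009,"gripper":-1}]'
python3 -m creep '[{"tx":0.05,"ty":-0.9,"tz":0,"wx":0,"wy":0,"wz":0,"gripper":-1},{"tx":0.05,"ty":-1,"tz":0,"wx":0,"wy":0,"wz":0,"gripper":-1},{"tx":0.05,"ty":-1,"tz":0,"wx":0,"wy":0,"wz":0,"gripper":-1},{"tx":0.05,"ty":-1,"tz":0,"wx":0,"wy":0,"wz":0,"gripper":-1},{"tx":0.05,"ty":-0.9,"tz":0,"wx":0,"wy":0,"wz":0,"gripper":-1}]'
python3 -m creep '[{"tx":0,"ty":-0.45,"tz":0,"wx":0,"wy":0,"wz":0,"gripper":-1},{"tx":0,"ty":0,"tz":0,"wx":0,"wy":0,"wz":0,"gripper":-1},{"tx":0,"ty":0,"tz":0,"wx":0,"wy":0,"wz":0,"gripper":-1}]'
python3 -c "
from h import *
wlook('w6')"
```

```text
time_s: 15.23
eef_pos: [0.4803, -0.1425, 0.2334]
tcp_rot: [-3.14, 0.007, 3.082]
ft_force: [2.0, -0.1, -1.5]
opening: 0.32
finger_force: 48.8
time_s: 15.65
eef_pos: [0.4883, -0.3374, 0.2288]
tcp_rot: [-3.141, 0.001, 3.08]
ft_force: [0.8, 0.3, -0.9]
opening: 0.32
finger_force: 48.8
time_s: 15.9
eef_pos: [0.4881, -0.3535, 0.2277]
tcp_rot: [3.141, 0.0, 3.078]
ft_force: [-0.7, 0.7, -1.6]
opening: 0.322
finger_force: 48.8
[ 0.48808318 -0.35352086  0.22767999]
```

View pics/w6.png

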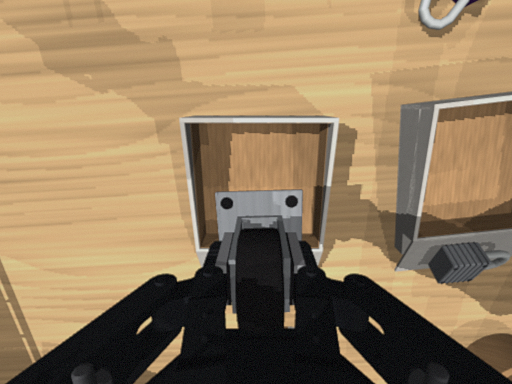

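The wrist view shows the castor held upright at (260,255), above its empty home bin at (260,180). Now I'll lower it.

```bash
python3 -m creep '[{"tx":0.05,"ty":0,"tz":-1,"wx":0,"wy":0,"wz":0,"gripper":-1},{"tx":0,"ty":0,"tz":-1,"wx":0,"wy":0,"wz":0,"gripper":-1},{"tx":0,"ty":0,"tz":-0.8,"wx":0,"wy":0,"wz":0,"gripper":-1},{"tx":0,"ty":0,"tz":-0.4,"wx":0,"wy":0,"wz":0,"gripper":-1},{"tx":0,"ty":0,"tz":-0.1,"wx":0,"wy":0,"wz":0,"gripper":-1}]'
python3 -m creep '[{"tx":0,"ty":0,"tz":-0.05,"wx":0,"wy":0,"wz":0,"gripper":-1},{"tx":0,"ty":0,"tz":0,"wx":0,"wy":0,"wz":0,"gripper":-1},{"tx":0,"ty":0,"tz":0,"wx":0,"wy":0,"wz":0,"gripper":-1}]'
```

```text
time_s: 16.37
eef_pos: [0.4889, -0.3497, 0.0927]
tcp_rot: [3.137, -0.006, 3.082]
ft_force: [-8.2, 6.8, 19.9]
opening: 0.321
finger_force: 47.3
time_s: 16.62
eef_pos: [0.4912, -0.3522, 0.094]
tcp_rot: [-3.141, 0.001, 3.082]
ft_force: [0.5, 0.1, -1.1]
opening: 0.323
finger_force: 48.7
```

```bash
python3 -m creep '[{"tx":0,"ty":0,"tz":-0.03,"wx":0,"wy":0,"wz":0,"gripper":-1},{"tx":0,"ty":0,"tz":0,"wx":0,"wy":0,"wz":0,"gripper":0.5},{"tx":0,"ty":0,"tz":0,"wx":0,"wy":0,"wz":0,"gripper":0.5},{"tx":0,"ty":0,"tz":0,"wx":0,"wy":0,"wz":0,"gripper":0.5},{"tx":0,"ty":0,"tz":0,"wx":0,"wy":0,"wz":0,"gripper":0.5}]'
python3 -m creep '[{"tx":0,"ty":0,"tz":0,"wx":0,"wy":0,"wz":0,"gripper":0.5},{"tx":0,"ty":0,"tz":0.5,"wx":0,"wy":0,"wz":0,"gripper":0.5},{"tx":0,"ty":0,"tz":1,"wx":0,"wy":0,"wz":0,"gripper":0.5},{"tx":0,"ty":0,"tz":1,"wx":0,"wy":0,"wz":0,"gripper":0.5},{"tx":0,"ty":0,"tz":1,"wx":0,"wy":0,"wz":0,"gripper":0.5}]'
python3 -m creep '[{"tx":0,"ty":0,"tz":1,"wx":0,"wy":0,"wz":0,"gripper":0.5},{"tx":0,"ty":0,"tz":0.4,"wx":0,"wy":0,"wz":0,"gripper":0.5},{"tx":0,"ty":0,"tz":0,"wx":0,"wy":0,"wz":0,"gripper":0.5},{"tx":0,"ty":0,"tz":0,"wx":0,"wy":0,"wz":0,"gripper":0.5}]'
python3 -c "
from h import *
q=wlook('w7','castor',(.4885,-.3545),(.4885,-.3545,-.064))
print(fitbin(q[np.abs(q[:,:2]-(.484,-.128)).max(1)<.1],(.484,-.128,.054)))"
```

```text
time_s: 17.03
eef_pos: [0.4908, -0.3533, 0.0922]
tcp_rot: [-3.141, 0.0, 3.08]
ft_force: [0.5, -0.3, 0.5]
opening: 0.748
finger_force: 0.0
time_s: 17.45
eef_pos: [0.4902, -0.3529, 0.233]
tcp_rot: [3.141, -0.001, 3.08]
ft_force: [-0.5, 0.0, -0.3]
opening: 0.751
finger_force: 0.0
time_s: 17.78
eef_pos: [0.4909, -0.3534, 0.2891]
tcp_rot: [-3.14, 0.002, 3.08]
ft_force: [-0.6, -0.2, -0.1]
opening: 0.746
finger_force: 0.0
[ 0.49088984 -0.35336588  0.28909217]
{'n': 914, 'mid': array([ 0.4881, -0.3524]), 'ext': array([0.0433, 0.0274]), 'rect': (489, -352, array([29., 47.]), 86.9), 'pca': np.float64(-2.4), 'ztop': np.float64(0.0756)}
(array([ 0.48820926, -0.35441935, -0.06698133]), np.int64(3272), 4881, np.float64(0.002563571849461932))
(array([ 0.48325883, -0.12953907,  0.05362016]), np.int64(4943), 6700, np.float64(0.0014534748952909002))
```

View pics/w7.png

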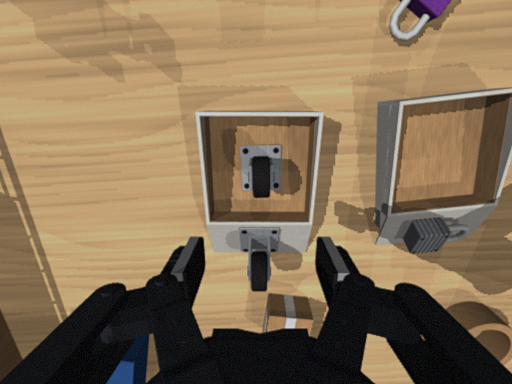

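The wrist view shows the castor upright at (262,170), in the middle of its home bin, about 2 mm off centre. Next is the padlock in the spare bin.

```bash
python3 -m creep '[{"tx":-0.03,"ty":1,"tz":0,"wx":0,"wy":0,"wz":0.024,"gripper":0.5},{"tx":-0.03,"ty":1,"tz":0,"wx":0,"wy":0,"wz":0.023,"gripper":0.5},{"tx":-0.03,"ty":1,"tz":0,"wx":0,"wy":0,"wz":0,"gripper":0.5},{"tx":-0.03,"ty":1,"tz":0,"wx":0,"wy":0,"wz":0,"gripper":0.5},{"tx":-0.03,"ty":1,"tz":0,"wx":0,"wy":0,"wz":0,"gripper":0.5}]'
python3 -m creep '[{"tx":-0.03,"ty":1,"tz":0,"wx":0,"wy":0,"wz":0,"gripper":0.5},{"tx":-0.03,"ty":1,"tz":0,"wx":0,"wy":0,"wz":0,"gripper":0.5},{"tx":-0.03,"ty":1,"tz":0,"wx":0,"wy":0,"wz":0,"gripper":0.5},{"tx":-0.03,"ty":1,"tz":0,"wx":0,"wy":0,"wz":0,"gripper":0.5},{"tx":-0.03,"ty":1,"tz":0,"wx":0,"wy":0,"wz":0,"gripper":0.5}]'
python3 -m creep '[{"tx":-0.03,"ty":1,"tz":0,"wx":0,"wy":0,"wz":0,"gripper":0.5},{"tx":-0.03,"ty":1,"tz":0,"wx":0,"wy":0,"wz":0,"gripper":0.5},{"tx":-0.03,"ty":1,"tz":0,"wx":0,"wy":0,"wz":0,"gripper":0.5},{"tx":-0.03,"ty":1,"tz":0,"wx":0,"wy":0,"wz":0,"gripper":0.5},{"tx":-0.03,"ty":1,"tz":0,"wx":0,"wy":0,"wz":0,"gripper":0.5}]'
python3 -m creep '[{"tx":0,"ty":1,"tz":0,"wx":0,"wy":0,"wz":0,"gripper":0.5},{"tx":0,"ty":1,"tz":0,"wx":0,"wy":0,"wz":0,"gripper":0.5},{"tx":0,"ty":0.9,"tz":0,"wx":0,"wy":0,"wz":0,"gripper":0.5},{"tx":0,"ty":0,"tz":0,"wx":0,"wy":0,"wz":0,"gripper":0.5},{"tx":0,"ty":0,"tz":0,"wx":0,"wy":0,"wz":0,"gripper":0.5}]'
python3 -c "
from h import *
q=wlook('w8','padlock',(.473,.363))
print(obj(q,'knob',np.array([.466,.126])),fitbin(q[np.abs(q[:,:2]-(.466,.127)).max(1)<.1],(.466,.127,.073)))"
```

```text
time_s: 18.25
eef_pos: [0.4832, -0.1513, 0.2858]
tcp_rot: [3.14, -0.004, -3.056]
ft_force: [0.8, -0.1, -0.2]
opening: 0.749
finger_force: 0.0
time_s: 18.67
eef_pos: [0.4772, 0.0486, 0.286]
tcp_rot: [3.142, -0.004, -3.056]
ft_force: [0.3, -1.0, -0.6]
opening: 0.747
finger_force: 0.0
time_s: 19.08
eef_pos: [0.4713, 0.2484, 0.2858]
tcp_rot: [-3.14, -0.004, -3.055]
ft_force: [1.2, 0.2, 0.6]
opening: 0.749
finger_force: 0.0
time_s: 19.5
eef_pos: [0.4716, 0.3641, 0.2854]
tcp_rot: [-3.139, -0.003, -3.052]
ft_force: [-0.4, -0.3, 0.2]
opening: 0.752
finger_force: 0.0
[0.47155123 0.36408784 0.28535347]
{'n': 1124, 'mid': array([0.4729, 0.3625]), 'ext': array([0.039, 0.043]), 'rect': (473, 362, array([40., 45.]), 5.4), 'pca': np.float64(-81.2), 'ztop': np.float64(0.0313)}
{'n': 1632, 'mid': array([0.469 , 0.1309]), 'ext': array([0.0428, 0.0404]), 'rect': (469, 129, array([46., 47.]), 71.1), 'pca': np.float64(18.7), 'ztop': np.float64(0.0655)} (array([0.46700504, 0.1286524 , 0.07452566]), np.int64(4872), 7577, np.float64(0.0023923078669557674))
```

```bash
python3 -m creep '[{"tx":0.03,"ty":-0.03,"tz":-1,"wx":0,"wy":0,"wz":0,"gripper":0.5},{"tx":0,"ty":0,"tz":-1,"wx":0,"wy":0,"wz":0,"gripper":0.5},{"tx":0,"ty":0,"tz":-1,"wx":0,"wy":0,"wz":0,"gripper":0.5},{"tx":0,"ty":0,"tz":-1,"wx":0,"wy":0,"wz":0,"gripper":0.5},{"tx":0,"ty":0,"tz":-0.5,"wx":0,"wy":0,"wz":0,"gripper":0.5}]'
python3 -m creep '[{"tx":0,"ty":0,"tz":-0.45,"wx":0,"wy":0,"wz":0,"gripper":0.5},{"tx":0,"ty":0,"tz":0,"wx":0,"wy":0,"wz":0,"gripper":0.5},{"tx":0,"ty":0,"tz":0,"wx":0,"wy":0,"wz":0,"gripper":0.5}]'
python3 -m creep '[{"tx":0,"ty":0,"tz":0,"wx":0,"wy":0,"wz":0,"gripper":-1},{"tx":0,"ty":0,"tz":0,"wx":0,"wy":0,"wz":0,"gripper":-1},{"tx":0,"ty":0,"tz":0,"wx":0,"wy":0,"wz":0,"gripper":-1},{"tx":0,"ty":0,"tz":0,"wx":0,"wy":0,"wz":0,"gripper":-1},{"tx":0,"ty":0,"tz":0,"wx":0,"wy":0,"wz":0,"gripper":-1}]' 60
python3 -m creep '[{"tx":0,"ty":0,"tz":0.3,"wx":0,"wy":0,"wz":0,"gripper":-1},{"tx":0,"ty":0,"tz":0.8,"wx":0,"wy":0,"wz":0,"gripper":-1},{"tx":0,"ty":0,"tz":1,"wx":0,"wy":0,"wz":0,"gripper":-1},{"tx":0,"ty":0,"tz":1,"wx":0,"wy":0,"wz":0,"gripper":-1},{"tx":0,"ty":0,"tz":0.5,"wx":0,"wy":0,"wz":0,"gripper":-1}]'
```

```text
time_s: 19.97
eef_pos: [0.4716, 0.3581, 0.1028]
tcp_rot: [-3.137, -0.007, -3.057]
ft_force: [0.1, -0.5, -1.3]
opening: 0.749
finger_force: 0.0
time_s: 20.22
eef_pos: [0.4733, 0.3598, 0.0887]
tcp_rot: [-3.14, -0.003, -3.057]
ft_force: [0.4, 0.2, 0.6]
opening: 0.754
finger_force: 0.0
time_s: 20.63
eef_pos: [0.4747, 0.3618, 0.0917]
tcp_rot: [3.141, 0.002, -3.055]
ft_force: [0.1, -3.1, 7.1]
opening: 0.504
finger_force: 62.4
time_s: 21.05
eef_pos: [0.4749, 0.3626, 0.2394]
tcp_rot: [3.138, 0.005, -3.055]
ft_force: [0.5, 0.4, -3.1]
opening: 0.505
finger_force: 62.5
```

```bash
python3 -m creep '[{"tx":0,"ty":-0.6,"tz":0,"wx":0,"wy":0,"wz":-0.01,"gripper":-1},{"tx":0,"ty":-1,"tz":0,"wx":0,"wy":0,"wz":0,"gripper":-1},{"tx":0,"ty":-1,"tz":0,"wx":0,"wy":0,"wz":0,"gripper":-1},{"tx":0,"ty":-1,"tz":0,"wx":0,"wy":0,"wz":0,"gripper":-1},{"tx":0,"ty":-1,"tz":0,"wx":0,"wy":0,"wz":0,"gripper":-1}]'
python3 -m creep '[{"tx":0,"ty":-1,"tz":0,"wx":0,"wy":0,"wz":0,"gripper":-1},{"tx":0,"ty":-1,"tz":0,"wx":0,"wy":0,"wz":0,"gripper":-1},{"tx":0,"ty":-1,"tz":0,"wx":0,"wy":0,"wz":0,"gripper":-1},{"tx":0,"ty":-1,"tz":0,"wx":0,"wy":0,"wz":0,"gripper":-1},{"tx":0,"ty":-1,"tz":0,"wx":0,"wy":0,"wz":0,"gripper":-1}]'
python3 -m creep '[{"tx":0.03,"ty":-1,"tz":0,"wx":0,"wy":0,"wz":0,"gripper":-1},{"tx":0.02,"ty":-1,"tz":0,"wx":0,"wy":0,"wz":0,"gripper":-1},{"tx":0,"ty":-0.65,"tz":0,"wx":0,"wy":0,"wz":0,"gripper":-1},{"tx":0,"ty":0,"tz":0,"wx":0,"wy":0,"wz":0,"gripper":-1},{"tx":0,"ty":0,"tz":0,"wx":0,"wy":0,"wz":0,"gripper":-1}]'
python3 -c "
from h import *
wlook('w9')"
```

```text
time_s: 21.47
eef_pos: [0.4731, 0.1762, 0.2348]
tcp_rot: [3.141, 0.001, -3.086]
ft_force: [0.6, -0.8, -3.1]
opening: 0.506
finger_force: 62.5
time_s: 21.88
eef_pos: [0.4733, -0.024, 0.2349]
tcp_rot: [3.142, 0.001, -3.086]
ft_force: [0.5, -0.8, -2.2]
opening: 0.502
finger_force: 62.5
time_s: 22.3
eef_pos: [0.4756, -0.1295, 0.2346]
tcp_rot: [3.142, 0.001, -3.09]
ft_force: [0.8, 0.7, -2.6]
opening: 0.503
finger_force: 62.6
[ 0.47559683 -0.1295349   0.23461312]
```

View pics/w9.png

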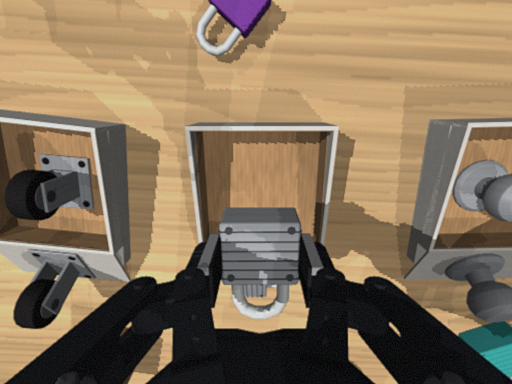

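The wrist view shows the padlock held level at (260,245), shackle towards the bin's front, above its empty home bin. I'll lower it and let go.

```bash
python3 -m creep '[{"tx":0,"ty":0,"tz":-1,"wx":0,"wy":0,"wz":0,"gripper":-1},{"tx":0,"ty":0,"tz":-1,"wx":0,"wy":0,"wz":0,"gripper":-1},{"tx":0,"ty":0,"tz":-0.9,"wx":0,"wy":0,"wz":0,"gripper":-1},{"tx":0,"ty":0,"tz":-0.4,"wx":0,"wy":0,"wz":0,"gripper":-1},{"tx":0,"ty":0,"tz":-0.15,"wx":0,"wy":0,"wz":0,"gripper":-1}]'
python3 -m creep '[{"tx":0,"ty":0,"tz":-0.1,"wx":0,"wy":0,"wz":0,"gripper":-1},{"tx":0,"ty":0,"tz":0,"wx":0,"wy":0,"wz":0,"gripper":-1},{"tx":0,"ty":0,"tz":0,"wx":0,"wy":0,"wz":0,"gripper":-1}]'
python3 -m creep '[{"tx":0,"ty":0,"tz":0,"wx":0,"wy":0,"wz":0,"gripper":0.5},{"tx":0,"ty":0,"tz":0,"wx":0,"wy":0,"wz":0,"gripper":0.5},{"tx":0,"ty":0,"tz":0,"wx":0,"wy":0,"wz":0,"gripper":0.5},{"tx":0,"ty":0,"tz":0,"wx":0,"wy":0,"wz":0,"gripper":0.5},{"tx":0,"ty":0,"tz":0,"wx":0,"wy":0,"wz":0,"gripper":0.5}]'
python3 -m creep '[{"tx":0,"ty":0,"tz":0.5,"wx":0,"wy":0,"wz":0,"gripper":0.5},{"tx":0,"ty":0,"tz":1,"wx":0,"wy":0,"wz":0,"gripper":0.5},{"tx":0,"ty":0,"tz":1,"wx":0,"wy":0,"wz":0,"gripper":0.5},{"tx":0,"ty":0,"tz":1,"wx":0,"wy":0,"wz":0,"gripper":0.5},{"tx":0,"ty":0,"tz":1,"wx":0,"wy":0,"wz":0,"gripper":0.5}]'
python3 -m creep '[{"tx":0,"ty":0,"tz":0.7,"wx":0,"wy":0,"wz":0,"gripper":0.5},{"tx":0,"ty":0,"tz":0,"wx":0,"wy":0,"wz":0,"gripper":0.5},{"tx":0,"ty":0,"tz":0,"wx":0,"wy":0,"wz":0,"gripper":0.5},{"tx":0,"ty":0,"tz":0,"wx":0,"wy":0,"wz":0,"gripper":0.5}]'
python3 -c "
from h import *
q=wlook('w10','padlock',(.475,-.128),(.484,-.1285,.054))"
```

```text
time_s: 22.77
eef_pos: [0.4742, -0.1264, 0.0934]
tcp_rot: [3.14, -0.005, -3.085]
ft_force: [-0.1, 0.1, -3.5]
opening: 0.503
finger_force: 62.6
time_s: 23.02
eef_pos: [0.4769, -0.1279, 0.0932]
tcp_rot: [-3.141, 0.002, -3.086]
ft_force: [-0.1, 0.1, -2.8]
opening: 0.504
finger_force: 62.7
time_s: 23.43
eef_pos: [0.4762, -0.1284, 0.0923]
tcp_rot: [-3.141, 0.001, -3.087]
ft_force: [-0.1, -0.4, 0.1]
opening: 0.751
finger_force: 0.0
time_s: 23.85
eef_pos: [0.4754, -0.1282, 0.2738]
tcp_rot: [3.141, -0.0, -3.087]
ft_force: [1.1, -0.0, -0.5]
opening: 0.751
finger_force: 0.0
time_s: 24.18
eef_pos: [0.4753, -0.1282, 0.2993]
tcp_rot: [3.141, -0.001, -3.087]
ft_force: [0.3, 1.3, -0.4]
opening: 0.748
finger_force: 0.0
[ 0.47531207 -0.12819551  0.2992994 ]
{'n': 1025, 'mid': array([ 0.475 , -0.1278]), 'ext': array([0.0381, 0.0428]), 'rect': (475, -128, array([39., 45.]), 3.2), 'pca': np.float64(-88.2), 'ztop': np.float64(0.0313)}
(array([ 0.4832034 , -0.12759939,  0.05415477]), np.int64(3015), 5546, np.float64(0.003117917706559635))
```

View pics/w10.png

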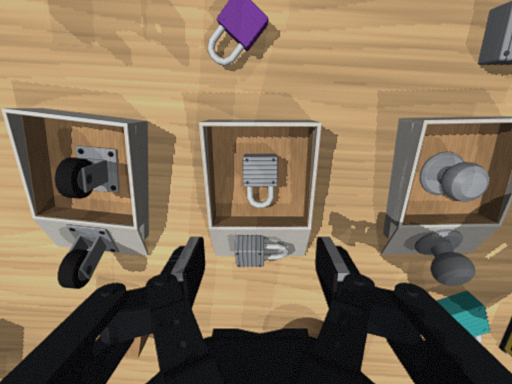

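The wrist view shows all three parts centred and upright in their home bins: castor (95,175), padlock (260,180) and knob (455,175). The gripper is clear, so I'll hand in.

```bash
python3 -c "
from cell import bot
print(bot.finish_job())"
```

```text
the job is handed in; nothing more can be done
None
```

The castor, padlock and knob are each back in their own bins, upright and about centred by the wrist camera, and the job is handed in; the hand-in returned no verdict.

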